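# Set out a pipe support for tack welding

### The arm

A 6-joint arm with a two-finger parallel gripper is mounted at the origin on the work surface. World frame = base frame: x ahead of the robot, y to its left, z up, the work surface at z = 0. Lengths are in m, angles in rad, forces in N, time in s.
With the tool pointing down it reaches from about 0.3 to 0.875 m from the base axis. Payload 4.2 kg.
Tool frame: the origin (TCP) lies midway between the tips of the shut fingers; the grasp point (between the pads) lies 19 mm behind it; z points along the fingers, y is the line along which they close (so a half turn about z gives the same grasp; the last joint's range is limited). The gripper opens to 85 mm and grips with 20 to 120 N. Pads are 22 mm wide; open, the fingers measure 114 mm over their backs; the gripper's body (76 mm by 85 mm) begins 54 mm behind the grasp point. The pads swing forward as they close: fully open they stand 13 mm farther back than shut.
Start: joints at [-1.311, 0.32, 1.565, -0, 1.257, -0.02], TCP at [0.159, -0.553, 0.231] pointing down, gripper open.
Joint ranges: [-3.11, 3.11], [-0.84, 2.01], [0.21, 2.61], [-1.34, 4.49], [0.05, 2.63], [-2.56, 2.56]. Speed limits (rad/s): [2.57, 2.57, 3.14, 3.14, 3.14, 3.14].

### API

Orientations are given as a unit quaternion [w, x, y, z].
In Python, from bench import get_obs, capture, sign_off gives the robot as it stands. The module is installed in compiled form; this text tells all that it offers.
- The arm moves only by the shell command python3 -m crank 'ROWS' [FORCE]. ROWS is a JSON object of lists of equal length, an entry for each row: "hand": the closure, from -1 (fully open) to 1 (shut); "travel": the shift along the world's x, y, z in mm, a list of three; "rot": the turn, a rotation vector about the world's x, y, z in rad, a list of three. A call has 1 to 12 rows; each row is the pose to reach, as a shift and turn from the pose commanded when the call began; what a row does not reach only later rows make up. A row lasts 1/8 s, in which the tool goes at most 62.5 mm and 10.7 degrees, less where a joint would pass 70% of its speed; a pose out of reach is approached as far as the arm can. A call with a gripper value outside its range is refused whole. The fingers move at their own pace and stop on an object; FORCE is the grip in N (left out, the last holds). Time passes only in rows, so rows that repeat a pose let the fingers close. It gives the time, the measured TCP pose, the force, the opening and the grip force at its end, in the units of the state.
- get_obs(): the state, without advancing time (a new reading comes with each control period).
- capture(name): name is "scene" or "top" or "wrist"; returns a dict with "color" (400x640x3 uint8, blue, green, red), "fx", "fy", "cx", "cy" (pixels), "world_to_cam" (4x4, takes a point from world to camera coordinates). Camera axes: x right, y down, z forward; pixel columns grow to the right and rows downward; lengths in m; the calibration is good to about 2 mm. A picture is of the moment at which its call begins. There is no depth.
- sign_off(): hands the job in; it is judged then, once.
The state is a dict: "time_s": time; "joint_pos": joint angles; "joint_vel": joint speeds; "tau": joint torques, N m; "position": TCP position; "orientation": TCP orientation; "wrist_force": force on the tool from outside, world axes, zero at the start; "wrist_torque": the same for the moment, N m; "width": opening from 0.0 (shut) to 1.0 (fully open); "grip_force": force on a finger pad.
Only numpy, scipy, OpenCV 4.12 (cv2) and the standard library are available. Lean on these libraries where they do the work, as an engineer would, in place of code of your own. Each camera call takes 0.05 s, during which the arm holds its last target. There are 200 camera calls.

### The job

Set out the pipe support for tacking on the dark jig plate: lay the white flange plate flat, midway between the green stop and the blue stop with its long way pointing from stop to stop, stand the pipe stub upright on the middle of it, and lay the brass cap centred on top of the pipe, boss up. Put the red earth magnet, stud up, in the middle of the gap between the flange plate and the blue stop, and the copper block flat, the way up it lies now, in the middle of the gap between the flange plate and the green stop, both on the line from stop to stop. Let go of everything, and leave the tape measure and the spray can where they are.

Things in the scene. Friction and masses are not known exactly. Their poses are not given: they have to be found in the camera images.
- jig_plate: Fixed dark steel plate 100 x 460 x 6 mm lying on the bench; origin at the centre of its underside, its top face is 6 mm higher. Its long way is its y axis; the two stops stand on its ends, on its y axis. The flange plate's place is at its centre.
- green_stop: Fixed green block 60 x 60 x 22 mm with a steel screw head (20 mm across, 8 mm high) on top, on one end of the jig plate, its centre 200 mm from the jig plate's centre; which end varies. Origin at the centre of its underside, on the jig plate's top.
- blue_stop: Fixed blue block, otherwise like the green stop, on the other end of the jig plate, 400 mm from the green one centre to centre. Origin at the centre of its underside.
- flange: Loose rectangular steel plate, primed white, with four dark bolt holes, 52 mm (its x) x 80 mm (its y, the long way) x 15 mm high, about 0.4 kg; starts flat on the bench. Origin at the centre of its underside. When placed, the bare gap from its short edge to either stop is 130 mm long, and the middle of that gap is 105 mm from the flange's centre and 95 mm from the stop's centre.
- pipe_stub: Loose short steel tube standing upright, open at both ends, 48 mm outside diameter, 39 mm bore, 50 mm high, about 0.2 kg. Origin at the centre of its lower end, z along the tube.
- cap_disc: Loose brass pipe cap: a flat disc 56 mm in diameter and 8 mm thick with a round boss on its middle (24 mm diameter, from 8 to 30 mm above the underside) by which it can be gripped; about 0.2 kg, lying flat on the bench, boss up. Origin at the centre of its underside.
- earth_magnet: Loose red round puck, 54 mm diameter, 22 mm high, with a steel stud on its top (22 mm diameter, from 22 to 52 mm above the underside) by which it can be gripped, about 0.3 kg; it has no pull in this scene. Origin at the centre of its underside.
- copper_block: Loose solid copper bar 30 mm (its x) x 60 mm (its y) x 30 mm high, about 0.45 kg, lying on the bench. Origin at the centre of its underside.
- spray_can: Bystander: loose standing yellow spray can with a silver shoulder and black nozzle, 60 mm diameter, 110 mm high, at the far left of the work. Origin at the centre of its underside. Not to be moved.
- tape_measure: Bystander: loose yellow tape measure, a rounded case 65 x 60 x 34 mm with a black top badge, at the far right of the work. Origin at the centre of its underside. Not to be moved.
Things that resemble listed ones, but are neither listed nor needed, are in the scene too. What is shaped like the cap_disc but pink or purple is not meant.

How it is judged:
At the end, for the whole second after the job is handed in: Flange centred on the jig plate within 13 mm each way and 0.22 rad; pipe within 10 mm of its centre, cap within 10 mm of the pipe; magnet 83 to 114 mm from the blue stop, copper block the same from the green, both within 15 mm of the line; all level within 0.08 rad, at rest, released (x of flange in the frame of jig_plate between -0.013 and 0.013 m and y of flange in the frame of jig_plate between -0.013 and 0.013 m and z of flange in the frame of jig_plate between 0.003 and 0.01 m and angle between the y axis of flange and the y axis of jig_plate, either way round below 0.22 rad and angle between each of flange, pipe_stub, cap_disc, earth_magnet, copper_block's own z axis and vertical below 0.08 rad and horizontal distance between pipe_stub and flange below 0.01 m and z of pipe_stub in the frame of flange between 0.011 and 0.019 m and horizontal distance between cap_disc and pipe_stub below 0.01 m and z of cap_disc in the frame of pipe_stub between 0.046 and 0.054 m and x of earth_magnet in the frame of jig_plate between -0.015 and 0.015 m and z of earth_magnet in the frame of jig_plate between 0.003 and 0.01 m and horizontal distance between earth_magnet and blue_stop between 0.083 and 0.114 m and x of copper_block in the frame of jig_plate between -0.015 and 0.015 m and z of copper_block in the frame of jig_plate between 0.003 and 0.01 m and horizontal distance between copper_block and green_stop between 0.083 and 0.114 m and linear speed of each of flange, pipe_stub, cap_disc, earth_magnet, copper_block below 0.02 m/s and angular speed of each of flange, pipe_stub, cap_disc, earth_magnet, copper_block below 0.2 rad/s); the robot touches nothing.
It fails at once if the spray can is moved by more than 20 mm or tipped (distance of spray_can from where it was at the start of the episode above 0.02 m or angle between spray_can's own z axis and vertical above 0.3 rad).
It fails at once if the tape measure is moved by more than 20 mm (distance of tape_measure from where it was at the start of the episode above 0.02 m).
It also fails if it takes over 128 s, if anything falls off the work surface, if the arm or the gripper's body presses on something with over 40 N, if the wrist force passes 120 N, or if a joint passes its speed limit or range.

## Working session

There is one attempt and no reset: what is moved stays moved. The work goes in short steps, Python scripts to look and compute and a shell command to move; the robot and the scene stay as the last step left them, time stands still between calls to the robot, and variables do not carry over. Pictures are saved under pics/ and viewed, at most 14 in all, crops included, and the job is handed in when it is done.

```bash
mkdir -p pics
python3 - <<'E'
from bench import *
import cv2,json
o=get_obs();print({k:o[k] for k in('time_s','position','orientation','width','wrist_force')})
for n in('scene','top'):
    c=capture(n);cv2.imwrite(f'pics/{n}0.png',c['color']);print(n,c['fx'],c['cx'],c['cy'],c['world_to_cam'])
E
```

```text
{'time_s': 0.0, 'position': array([ 0.15867181, -0.55214678,  0.23046947]), 'orientation': array([-9.09908334e-04,  9.90230939e-01,  1.39434034e-01, -1.01205484e-04]), 'width': 1.0002459084256052, 'wrist_force': array([0.61642959, 0.24441912, 0.62538404])}
scene 382.57423374682395 319.10821304662085 197.872424268228 [[ 0.0623479   0.99798743 -0.01156837 -0.05338361]
 [ 0.76670315 -0.05531295 -0.63961454 -0.42182003]
 [-0.63896715  0.03100912 -0.76860875  1.57917827]
 [ 0.          0.          0.          1.        ]]
top 417.92060236231544 321.17897338549693 194.67090276552972 [[ 0.00852984 -0.99962778 -0.02591397  0.01905406]
 [-0.98950006 -0.00469859 -0.14445604  0.58875982]
 [ 0.14428052  0.02687406 -0.98917183  0.99500118]
 [ 0.          0.          0.          1.        ]]
```

View pics/top0.png

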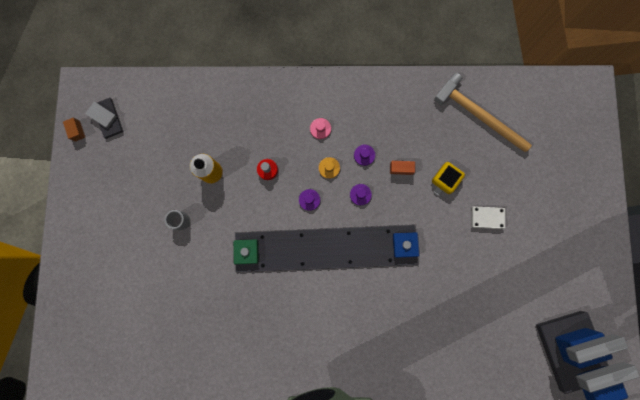

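View pics/scene0.png

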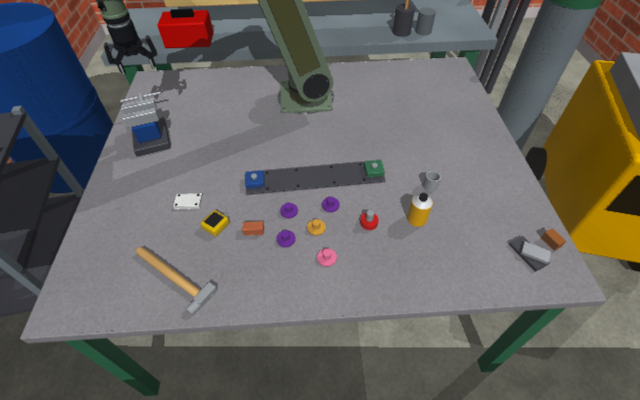

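The top view shows these things, with pixels as (column, row):
- **Stops:** the green stop is at (245,252) and the blue stop at (406,245).
- **Flange:** at (488,218).
- **Pipe:** at (176,219).
- **Magnet:** at (267,169).
- **Cap candidates:** brass/orange at (329,168), pink at (320,128), purple at (364,155), (360,195) and (310,200). The brass one fits the description.
- **Copper candidates:** (402,167) is a 2:1 bar, and (73,129) is a shorter brown block. The bar fits.

I'll measure these and confirm the candidates in one enlarged crop.

```bash
cat > h.py <<'E'
from bench import *
import cv2,numpy as np
def ray(c,u,v,z):
    W=np.array(c['world_to_cam']);R,t=W[:3,:3],W[:3,3];o=-R.T@t
    d=R.T@np.array([(u-c['cx'])/c['fx'],(v-c['cy'])/c['fy'],1]);return o+d*(z-o[2])/d[2]
def px(c,p):
    q=np.array(c['world_to_cam'])@np.r_[p,1];return c['fx']*q[0]/q[2]+c['cx'],c['fy']*q[1]/q[2]+c['cy']
def mask(c,lo,hi):return cv2.inRange(cv2.cvtColor(c['color'],cv2.COLOR_BGR2HSV),lo,hi)
def blobs(m,a=20):
    return [k for k in cv2.findContours(m,cv2.RETR_EXTERNAL,cv2.CHAIN_APPROX_NONE)[0] if cv2.contourArea(k)>a]
def rect(c,k,z):  # contour -> world min-area rect on plane z
    P=np.array([ray(c,*p,z)[:2] for p in k[:,0]],np.float32)
    r=cv2.minAreaRect(P*1000);b=cv2.boxPoints(r);e=max((b[1]-b[0],b[2]-b[1]),key=np.linalg.norm)
    return np.round(r[0],1),np.round(r[1],1),round(float(np.degrees(np.arctan2(e[1],e[0])))%180,1)
E
python3 - <<'E'
from h import *
c=capture('top')
crop=np.hstack([cv2.resize(c['color'][110:230,290:430],None,fx=4,fy=4,interpolation=2),cv2.resize(c['color'][90:210,55:115],None,fx=4,fy=4,interpolation=2)])
cv2.imwrite('pics/crop.png',crop)
for n,lo,hi,z in[('green',(60,120,40),(85,255,255),.028),('blue',(105,150,60),(120,255,255),.028),('red',(0,230,90),(3,255,255),.022),('red2',(176,200,90),(180,255,255),.022),('orange',(4,120,60),(24,255,255),.0),('white',(0,0,215),(180,25,255),.015),('pipe?',(0,0,130),(180,30,214),.05)]:
    for k in blobs(mask(c,lo,hi)):
        (u,v),_=cv2.minEnclosingCircle(k)
        if n=='orange': z=.03 if u>390 else .008
        print(n,round(u),round(v),cv2.contourArea(k),*rect(c,k,z))
E
```

```text
green 246 252 503.0 [447.5 210.2] [57.2 57.6] 91.8
blue 610 394 301.5 [ 125.7 -649.4] [32.3 72. ] 106.6
blue 588 362 45.0 [ 195.4 -607.4] [ 9.2 51.5] 106.6
blue 580 336 385.5 [ 256.1 -591.7] [ 29.4 104.5] 107.1
blue 406 244 534.0 [ 468.1 -185.3] [58.8 59.3] 92.7
red 267 169 115.0 [655.6 162.3] [43.8 46.1] 124.8
orange 0 306 2534.5 [316.1 780.4] [320.9 103.8] 7.0
orange 448 178 620.0 [ 635.3 -295. ] [61.7 70.2] 143.0
orange 402 167 287.5 [ 660.9 -180.4] [33.5 60.9] 90.1
orange 210 171 219.5 [649.6 306.6] [48.  60.4] 146.4
orange 329 167 331.5 [665.1   4.3] [55.5 51.9] 0.1
orange 71 128 195.0 [771.5 693.8] [51.9 33.4] 23.0
orange 490 120 810.0 [ 785.2 -405.1] [238.1  26. ] 51.5
orange 576 36 7612.0 [1015.2 -646.7] [329.4 201. ] 89.5
pipe? 489 216 591.5 [ 535.1 -384.2] [76.4 50.2] 87.5
pipe? 200 165 117.5 [669.2 330.1] [40.9 55.6] 115.4
pipe? 448 85 84.0 [ 871.4 -298.7] [15.7 79.9] 143.4
```

View pics/crop.png

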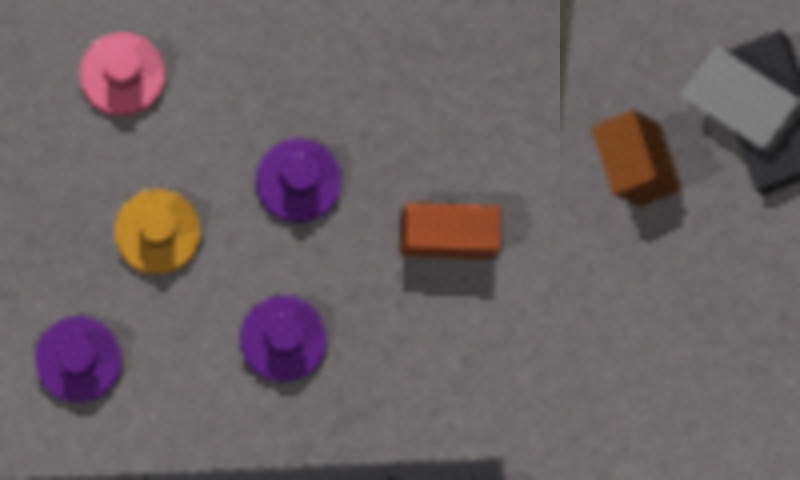

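The crop confirms the brass cap at crop (158,230), the only non-pink, non-purple one. The copper bar is at crop (452,230); the block at right is shorter and browner. Jig centre is about (458,12) mm with its y axis at about 93°. I'll go above the flange and look with the wrist camera.

```bash
python3 -m crank '{"hand":[-1,-1,-1,-1,-1,-1,-1,-1,-1,-1],"travel":[[0,40,30],[50,80,30],[110,120,30],[170,154,30],[230,154,30],[290,154,20],[340,154,0],[379,154,-30],[379,154,-50],[379,154,-50]],"rot":[[0,0,0.17],[0,0,0.34],[0,0,0.51],[0,0,0.68],[0,0,0.85],[0,0,1.02],[0,0,1.15],[0,0,1.247],[0,0,1.247],[0,0,1.247]]}' 80
python3 - <<'E'
from h import *
c=capture('wrist');cv2.imwrite('pics/w1.png',c['color'])
print(get_obs()['position'],get_obs()['orientation'],np.round(c['world_to_cam'],3))
for k in blobs(mask(c,(0,0,170),(180,40,255)),500):print(cv2.contourArea(k),cv2.minEnclosingCircle(k),*rect(c,k,.015))
E
```

```text
time_s: 1.4
position: [0.5371, -0.3976, 0.1786]
orientation: [-0.003, 0.722, 0.692, -0.0]
wrist_force: [-0.3, -0.8, -1.0]
width: 1.003
grip_force: 0.0
[ 0.53746019 -0.39837452  0.18051702] [-1.02514263e-03  7.22483460e-01  6.91387426e-01 -1.61266254e-04] [[ 0.999 -0.043 -0.006 -0.553]
 [-0.041 -0.966  0.257 -0.382]
 [-0.017 -0.256 -0.966  0.234]
 [ 0.     0.     0.     1.   ]]
3902.5 ((317.0, 178.68589782714844), 46.0609130859375) [ 538.7 -395.8] [79.4 51.3] 87.6
```

View pics/w1.png

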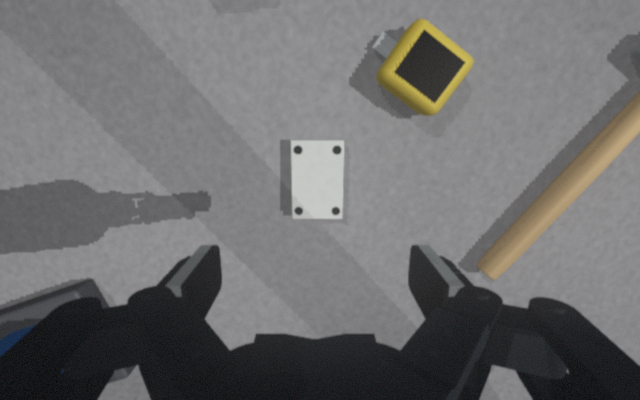

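The wrist view shows the white flange at (317,179), edges square to the image, and the tape measure well clear at (425,65). Going down to grip it.

```bash
python3 -m crank '{"hand":[-1,-1,-1,-1,-1,-1,1,1,1,1,1,1],"travel":[[1,2,-50],[1,2,-100],[1,2,-140],[1,2,-165],[1,2,-177],[1,2,-177],[1,2,-177],[1,2,-177],[1,2,-177],[1,2,-177],[1,2,-177],[1,2,-177]],"rot":[[0,0,0],[0,0,0],[0,0,0],[0,0,0],[0,0,0],[0,0,0],[0,0,0],[0,0,0],[0,0,0],[0,0,0],[0,0,0],[0,0,0]]}' 80
```

```text
time_s: 2.95
position: [0.5394, -0.3973, 0.0066]
orientation: [0.001, 0.722, 0.691, 0.0]
wrist_force: [-1.4, 0.7, 6.9]
width: 0.573
grip_force: 82.5
```

```bash
python3 -m crank '{"hand":[1,1,1,1,1,1,1,1,1,1,1,1],"travel":[[0,0,30],[0,0,80],[0,0,140],[-20,50,170],[-40,105,170],[-60,160,170],[-81,215,170],[-81,265,170],[-81,310,170],[-81,310,170],[-81,310,170],[-81,310,170]],"rot":[[0,0,0],[0,0,0],[0,0,0.05],[0,0,0.094],[0,0,0.094],[0,0,0.094],[0,0,0.094],[0,0,0.094],[0,0,0.094],[0,0,0.094],[0,0,0.094],[0,0,0.094]]}'
python3 - <<'E'
from h import *
w=capture('wrist');cv2.imwrite('pics/w2.png',w['color']);t=capture('top')
o=get_obs();print(o['position'],o['orientation'],o['width'],o['wrist_force'])
for n,c in(('w',w),('t',t)):
  for nm,lo,hi in(('green',(60,120,40),(85,255,255)),('blue',(105,150,60),(120,255,255)),('flange',(0,0,150),(180,40,255))):
    for k in blobs(mask(c,lo,hi),150):
      u,v=cv2.minEnclosingCircle(k)[0]
      if n=='w' or 200<u<450: print(n,nm,round(u),round(v),cv2.contourArea(k),*rect(c,k,.028))
E
```

```text
time_s: 4.45
position: [0.4578, -0.0875, 0.1743]
orientation: [0.0, 0.69, 0.724, -0.0]
wrist_force: [-0.5, 0.4, -3.7]
width: 0.573
grip_force: 84.5
[ 0.45779935 -0.08752908  0.17426989] [ 1.45940718e-05  6.89747531e-01  7.24049957e-01 -5.36036377e-05] 0.5767788429810479 [-0.24331471  0.25055049 -3.1562074 ]
w flange 444 272 151.0 [ 595.2 -170.7] [33.2 16.8] 79.0
w flange 107 146 359.0 [265.6 -57.8] [24.1 35.2] 172.2
w flange 614 116 309.5 [722.4 -10.8] [19.8 53.6] 115.5
w flange 53 76 230.0 [226.6  -2.2] [18.3 29.2] 177.1
w flange 585 120 1302.5 [682.  -20.3] [ 43.4 105. ] 99.9
w flange 300 132 66390.5 [460.6 -53.2] [342.6 366.2] 130.7
t green 246 252 505.5 [447.5 210.2] [57.3 57.6] 91.8
```

View pics/w2.png

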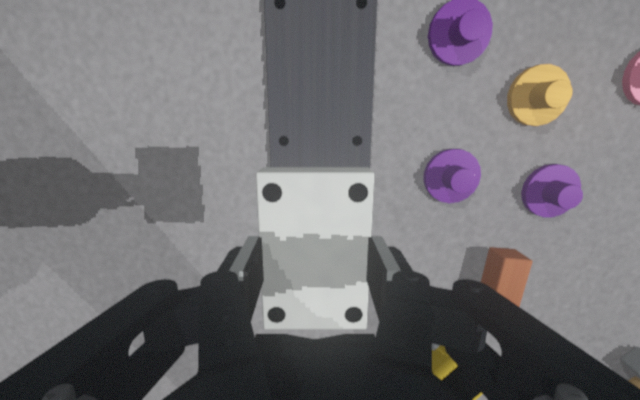

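The flange is held square and centred between the fingers. The jig plate's edges run up the image at about columns 265 and 375. I'll refine the jig line from these edges.

Run:
```python
from h import *
from bench import capture
c=capture('wrist')
g=cv2.GaussianBlur(cv2.cvtColor(c['color'],6),(5,5),0).astype(float)
dx=np.abs(np.gradient(g,axis=1));L=[];R=[]
for v in range(8,160,4):
    L.append(ray(c,250+np.argmax(dx[v,250:285]),v,.006)[:2]);R.append(ray(c,362+np.argmax(dx[v,362:390]),v,.006)[:2])
for E in(L,R):
    E=np.array(E);p=np.polyfit(E[:,1],E[:,0],1);r=E[:,0]-np.polyval(p,E[:,1]);p=np.polyfit(E[abs(r)<.003,1],E[abs(r)<.003,0],1);print(p,np.polyval(p,.0125)*1e3,r.std())
```

```text
[-0.04944037  0.40500529] 404.3872881588637 0.0008055174481527603
[-0.05256975  0.5082388 ] 507.58167752075747 0.00029890655353951396
```

```bash
python3 -m crank '{"hand":[1,1,1,1,1,1,1,1,1,-1,-1,-1],"travel":[[0,50,0],[0,99,0],[0,99,-50],[0,99,-100],[0,99,-130],[0,99,-150],[0,99,-159],[0,99,-163],[0,99,-163],[0,99,-163],[0,99,-163],[0,99,-163]],"rot":[[0,0,0],[0,0,0],[0,0,0],[0,0,0],[0,0,0],[0,0,0],[0,0,0],[0,0,0],[0,0,0],[0,0,0],[0,0,0],[0,0,0]]}'
```

```text
time_s: 6.1
position: [0.4584, 0.0123, 0.0117]
orientation: [0.0, 0.689, 0.725, 0.0]
wrist_force: [0.5, 0.6, 0.1]
width: 0.997
grip_force: 0.0
```

```bash
python3 -m crank '{"hand":[-1,-1,-1,-1,-1,-1,-1,-1,-1,-1,-1],"travel":[[0,0,30],[0,0,90],[30,-30,150],[75,-70,170],[120,-110,170],[160,-150,170],[203,-192,170],[203,-192,170],[203,-192,170],[203,-192,170],[203,-192,170]],"rot":[[0,0,0],[0,0,0],[0,0,0],[0,0,0],[0,0,-0.05],[0,0,-0.05],[0,0,-0.05],[0,0,-0.05],[0,0,-0.05],[0,0,-0.05],[0,0,-0.05]]}'
python3 - <<'E'
from h import *
c=capture('wrist');t=capture('top')
o=get_obs();print(o['position'],o['orientation'])
for n,c,a,zs in(('w',c,800,(.03,)),('t',t,150,(.03,))):
  cv2.imwrite(f'pics/{n}3.png',c['color'])
  for k in blobs(mask(c,(5,140,120),(12,255,255)),a):print(n,cv2.minEnclosingCircle(k),*rect(c,k,.03))
for k in blobs(mask(t,(0,0,130),(180,30,255)),150):
  u,v=cv2.minEnclosingCircle(k)[0]
  if 200<v<300: print(u,v,*rect(t,k,.021))
E
```

```text
time_s: 7.48
position: [0.6603, -0.1787, 0.1821]
orientation: [0.0, 0.707, 0.707, 0.0]
wrist_force: [-0.4, 0.0, -0.7]
width: 1.005
grip_force: 0.0
[ 0.66053372 -0.17898343  0.18195623] [3.08048606e-04 7.06826841e-01 7.07386518e-01 1.88204403e-04]
325.1006774902344 248.31048583984375 [458.  13.] [51.1 80.8] 92.8
```

```bash
python3 -c "
import cv2,numpy as np
t=cv2.imread('pics/t3.png')[200:300,220:430];w=cv2.imread('pics/w3.png')
cv2.imwrite('pics/m3.png',np.vstack([cv2.resize(t,(500,238)),cv2.resize(w,(500,312))]))"
```

```text
(no output)
```

View pics/m3.png

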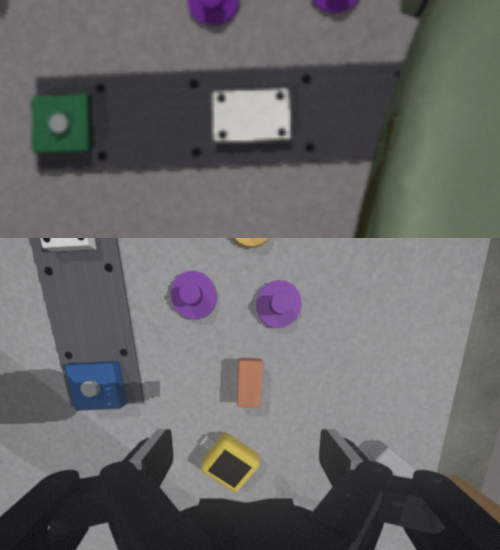

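The flange sits at (458.0,13.0) mm at 92.8°, as wanted. The copper bar is at wrist pixel (320,184), and the tape measure is well clear behind it.

Run:
```python
from h import *
c=capture('wrist')
h=cv2.cvtColor(c['color'],40);print(h[180,320])
for k in blobs(mask(c,(3,90,90),(13,255,255)),500):print(cv2.minEnclosingCircle(k),*rect(c,k,.03))
for k in blobs(mask(c,(100,130,50),(125,255,255)),500):print('blue',cv2.minEnclosingCircle(k),*rect(c,k,.028))
```

```text
[  9 113 171]
((319.16162109375, 185.2974853515625), 32.90589904785156) [ 664.6 -180.7] [60.7 28.7] 87.9
blue ((119.00724792480469, 188.0), 43.272743225097656) [ 473.5 -184.8] [67.7 58.8] 3.0
```

```bash
python3 -m crank '{"hand":[-1,-1,-1,-1,-1,-1,1,1,1,1,1,1],"travel":[[2,-1,-50],[2,-1,-100],[2,-1,-140],[2,-1,-165],[2,-1,-173],[2,-1,-173],[2,-1,-173],[2,-1,-173],[2,-1,-173],[2,-1,-173],[2,-1,-173],[2,-1,-173]],"rot":[[0,0,0],[0,0,0],[0,0,0],[0,0,0],[0,0,0],[0,0,0],[0,0,0],[0,0,0],[0,0,0],[0,0,0],[0,0,0],[0,0,0]]}' 80
python3 -m crank '{"hand":[1,1,1,1,1,1,1,1,1,1,1,1],"travel":[[0,0,30],[0,0,80],[0,0,130],[-30,40,160],[-70,90,160],[-105,140,160],[-140,190,160],[-175,245,160],[-211,298,160],[-211,298,160],[-211,298,160],[-211,298,160]],"rot":[[0,0,0],[0,0,0],[0,0,0],[0,0,0],[0,0,0.05],[0,0,0.05],[0,0,0.05],[0,0,0.05],[0,0,0.05],[0,0,0.05],[0,0,0.05],[0,0,0.05]]}'
python3 - <<'E'
from h import *
c=capture('wrist');cv2.imwrite('pics/w4.png',c['color']);print(get_obs()['position'])
E
```

```text
time_s: 9.12
position: [0.6642, -0.1809, 0.0099]
orientation: [0.002, 0.707, 0.707, 0.001]
wrist_force: [1.0, 0.6, 5.7]
width: 0.335
grip_force: 80.9
time_s: 10.62
position: [0.4524, 0.1164, 0.168]
orientation: [0.0, 0.69, 0.724, -0.0]
wrist_force: [-0.1, -0.1, -5.0]
width: 0.335
grip_force: 80.1
[0.45244389 0.1163157  0.16806149]
```

View pics/w4.png

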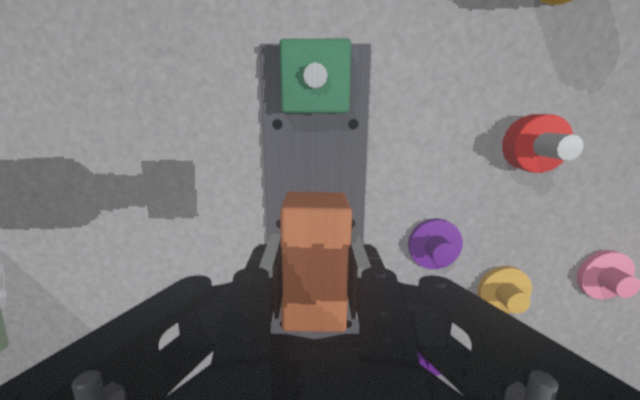

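The copper bar is held straight in the hand and lined up with the green stop at (315,75). Lowering, then moving over the magnet at about (656,162) mm.

```bash
python3 -m crank '{"hand":[1,1,1,1,1,1,1,-1,-1,-1,-1],"travel":[[0,1,-50],[0,1,-100],[0,1,-130],[0,1,-145],[0,1,-152],[0,1,-153],[0,1,-153],[0,1,-153],[0,1,-153],[0,1,-153],[0,1,-153]],"rot":[[0,0,0],[0,0,0],[0,0,0],[0,0,0],[0,0,0],[0,0,0],[0,0,0],[0,0,0],[0,0,0],[0,0,0],[0,0,0]]}'
python3 -m crank '{"hand":[-1,-1,-1,-1,-1,-1,-0.2,-0.2,-0.2,-0.2,-0.2],"travel":[[0,0,30],[0,0,90],[30,10,150],[80,25,180],[130,40,180],[180,45,180],[204,45,180],[204,45,180],[204,45,180],[204,45,180],[204,45,180]],"rot":[[0,0,0],[0,0,0],[0,0,0],[0,0,0],[0,0,0],[0,0,0],[0,0,0],[0,0,0],[0,0,0],[0,0,0],[0,0,0]]}'
python3 - <<'E'
from h import *
c=capture('wrist');cv2.imwrite('pics/w5.png',c['color']);t=capture('top');cv2.imwrite('pics/t5.png',t['color']);print(get_obs()['position'],get_obs()['width'])
for n,k in[(0,k) for k in blobs(mask(c,(0,120,90),(3,255,255))|mask(c,(176,120,90),(180,255,255)),300)]:print('red',cv2.minEnclosingCircle(k),*rect(c,k,.022))
for k in blobs(mask(c,(0,0,150),(180,40,255)),60):
  u,v=cv2.minEnclosingCircle(k)[0]
  if v<260:print('stud',u,v,cv2.contourArea(k),*rect(c,k,.052))
for k in blobs(mask(t,(3,90,90),(13,255,255)),150):
  u,v=cv2.minEnclosingCircle(k)[0]
  if 200<v<300:print('cop',u,v,*rect(t,k,.036))
E
```

```text
time_s: 12.05
position: [0.4519, 0.1185, 0.0155]
orientation: [0.0, 0.689, 0.725, 0.0]
wrist_force: [0.2, -0.2, -0.1]
width: 1.003
grip_force: 0.0
time_s: 13.42
position: [0.6552, 0.1634, 0.1959]
orientation: [0.0, 0.689, 0.725, 0.0]
wrist_force: [-0.6, 1.1, 0.1]
width: 0.599
grip_force: 0.0
[0.65541588 0.16339297 0.19576   ] 0.6028061425573634
red ((318.9726867675781, 176.19891357421875), 25.51024627685547) [659.2 166.8] [51.6 52.3] 92.9
stud 65.0 132.5 234.0 [427.3 201. ] [10.  36.1] 92.9
stud 97.06666564941406 120.06666564941406 284.5 [458.7 213.7] [16.7 17.1] 155.1
stud 442.0 96.5 61.5 [762.8 249.8] [ 8.3 15.6] 134.5
stud 40.5 99.0 69.5 [411.5 228.4] [15.6  9. ] 76.3
stud 572.6517944335938 108.14019775390625 721.5 [878.7 246.1] [30.5 46.9] 126.0
stud 386.5 84.5 71.0 [713.1 256.5] [ 7.8 12.7] 119.9
stud 598.0 86.0 160.5 [893.7 263.8] [13.5 25.5] 90.5
stud 473.5 75.0 200.5 [786.6 266.6] [26.2 14.8] 44.2
stud 594.8444213867188 69.06666564941406 96.0 [888.2 280.5] [20.2 10.4] 8.9
stud 441.5 72.0 110.0 [756.8 268.2] [ 8.  21.7] 104.6
stud 468.942626953125 57.33606719970703 63.5 [780.8 279.6] [15.2 10.2] 33.6
stud 387.5 62.0 126.5 [710.8 273.6] [13.8 16.6] 105.3
stud 64.5 68.0 209.0 [434.4 255.7] [30.8 14.8] 84.4
stud 397.7840576171875 77.57719421386719 694.0 [733.8 259.9] [56.8 34.7] 81.4
stud 430.5 47.5 86.0 [744.5 287.4] [14.4  8.6] 87.5
stud 488.1111145019531 44.36111068725586 69.0 [793.8 291.9] [ 9.3 15.2] 115.3
stud 383.6875 39.9375 84.0 [705.1 291.4] [15.3  9. ] 72.2
stud 370.0 40.0 76.5 [694.9 290.5] [ 7.2 20.5] 99.2
stud 70.58441925048828 36.93506622314453 177.0 [446.  280.3] [17.2 18.8] 124.4
stud 533.1290283203125 74.54838562011719 2354.0 [839.1 275.9] [60.7 91.4] 135.5
stud 325.0 5.0 1677.5 [656.1 305.7] [60.1 25. ] 2.9
stud 319.5 143.0 68746.0 [665.2 138.5] [287.5 487. ] 167.8
cop 285.7631530761719 249.5 [453.  109.8] [26.8 47.1] 90.5
```

View pics/w5.png

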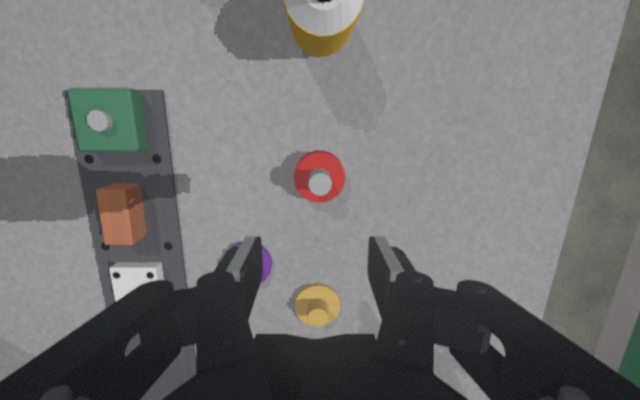

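The magnet is at wrist pixel (319,176) with its stud at (320,183). The copper bar looks square and centred between the green stop and the flange. Gripping the stud.

```bash
python3 -m crank '{"hand":[-0.2,-0.2,-0.2,-0.2,-0.2,-0.2,1,1,1,1,1],"travel":[[3,3,-50],[3,3,-100],[3,3,-140],[3,3,-160],[3,3,-168],[3,3,-168],[3,3,-168],[3,3,-168],[3,3,-168],[3,3,-168],[3,3,-168]],"rot":[[0,0,0],[0,0,0],[0,0,0],[0,0,0],[0,0,0],[0,0,0],[0,0,0],[0,0,0],[0,0,0],[0,0,0],[0,0,0]]}' 60
python3 -m crank '{"hand":[1,1,1,1,1,1,1,1,1,1,1],"travel":[[0,0,30],[0,0,80],[0,0,130],[-30,-40,150],[-70,-90,150],[-105,-140,150],[-140,-190,150],[-175,-230,150],[-195,-258,150],[-195,-258,150],[-195,-258,150]],"rot":[[0,0,0],[0,0,0],[0,0,0],[0,0,0],[0,0,0],[0,0,0],[0,0,0],[0,0,0],[0,0,0],[0,0,0],[0,0,0]]}'
python3 - <<'E'
from h import *
c=capture('wrist');cv2.imwrite('pics/w6.png',c['color']);print(get_obs()['position'])
E
```

```text
time_s: 14.9
position: [0.6599, 0.1666, 0.0289]
orientation: [0.001, 0.689, 0.725, 0.001]
wrist_force: [-0.0, -0.1, 5.9]
width: 0.235
grip_force: 59.0
time_s: 16.27
position: [0.4639, -0.0913, 0.1771]
orientation: [-0.0, 0.689, 0.724, 0.0]
wrist_force: [0.7, 0.2, -3.0]
width: 0.233
grip_force: 59.8
[ 0.4641605  -0.09105929  0.17710522]
```

View pics/w6.png

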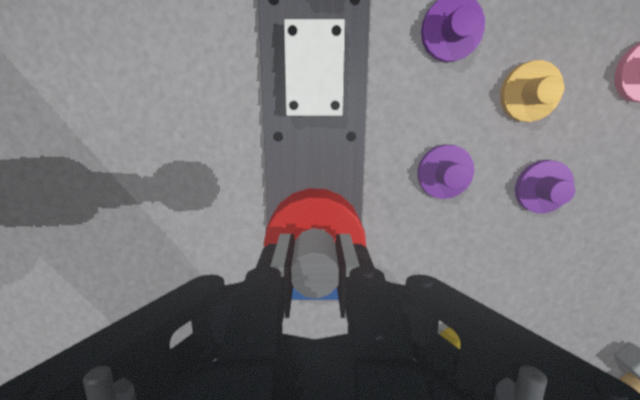

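The magnet hangs upright from its stud, on the plate's line. Lowering and releasing it, then locating the pipe.

```bash
python3 -m crank '{"hand":[1,1,1,1,1,1,1,-0.2,-0.2,-0.2,-0.2],"travel":[[-1,-1,-50],[-1,-1,-100],[-1,-1,-125],[-1,-1,-138],[-1,-1,-142],[-1,-1,-143],[-1,-1,-143],[-1,-1,-143],[-1,-1,-143],[-1,-1,-143],[-1,-1,-143]],"rot":[[0,0,0],[0,0,0],[0,0,0],[0,0,0],[0,0,0],[0,0,0],[0,0,0],[0,0,0],[0,0,0],[0,0,0],[0,0,0]]}'
python3 - <<'E'
from h import *
c=capture('top');print(ray(c,176,219,.05),ray(c,175,219,.05),get_obs()['position'])
E
```

```text
time_s: 17.7
position: [0.4629, -0.0927, 0.0345]
orientation: [0.0, 0.689, 0.725, 0.0]
wrist_force: [-1.1, 0.2, 0.1]
width: 0.601
grip_force: 0.0
[0.5252114 0.3807248 0.05     ] [0.52519576 0.38321652 0.05      ] [ 0.46284211 -0.09267578  0.03442105]
```

```bash
python3 -m crank '{"hand":[-0.2,-0.2,-1,-1,-1,-1,-1,-1,-1,-1,-1,-1],"travel":[[0,0,40],[0,0,100],[0,40,145],[5,100,160],[15,160,160],[25,220,160],[35,280,160],[45,340,160],[55,400,160],[62,460,160],[62,471,160],[62,471,160]],"rot":[[0,0,0],[0,0,0],[0,0,0],[0,0,0],[0,0,0],[0,0,0],[0,0,0],[0,0,0],[0,0,0],[0,0,0],[0,0,0],[0,0,0]]}'
python3 - <<'E'
from h import *
c=capture('wrist');cv2.imwrite('pics/w7.png',c['color']);t=capture('top');cv2.imwrite('pics/t7.png',t['color']);o=get_obs();print(o['position'],o['joint_pos'])
g=cv2.medianBlur(cv2.cvtColor(c['color'],6),3)
print(cv2.HoughCircles(g,cv2.HOUGH_GRADIENT,1,15,param1=80,param2=25,minRadius=15,maxRadius=40))
for n,m,z in(('cop',mask(t,(3,90,90),(13,255,255)),.036),('mag',mask(t,(0,150,90),(3,255,255))|mask(t,(177,150,90),(180,255,255)),.028),('fl',mask(t,(0,0,150),(180,30,255)),.021)):
 for k in blobs(m,100):
  u,v=cv2.minEnclosingCircle(k)[0]
  if 220<v<300 and 240<u<420:print(n,u,v,*rect(t,k,z))
E
```

```text
time_s: 19.25
position: [0.5243, 0.3783, 0.1937]
orientation: [0.0, 0.689, 0.725, -0.001]
wrist_force: [-0.1, -0.5, -0.6]
width: 1.001
grip_force: 0.0
[0.52463675 0.37678856 0.19426079] [ 6.05347937e-01  4.54848274e-01  1.44699291e+00 -6.93417640e-04
  1.24081584e+00  5.56537109e-01]
[[[316.5 174.5  24.6]]]
cop 283.0 249.5 [452. 116.] [29.4 59.3] 91.0
mag 368.1492614746094 246.17910766601562 [463.4 -93.3] [52.3 53.2] 116.6
fl 325.2033996582031 248.30508422851562 [458.1  12. ] [50.9 78.2] 92.7
```

View pics/w7.png

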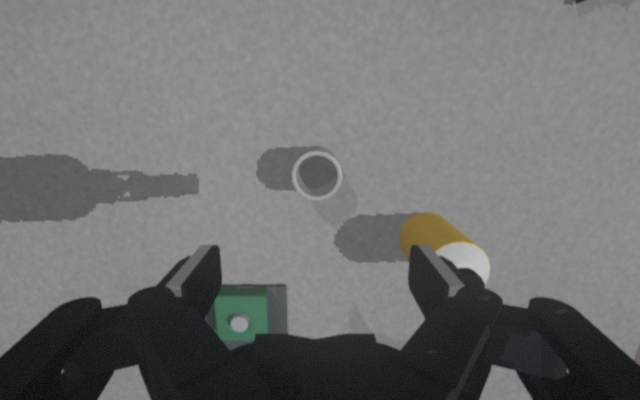

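The jig placements check out: copper (452,116), magnet (463,−93), flange (458,12) mm. The pipe rim is at pixel (317,175) and the spray can is off to the right at (450,250).

Run:
```python
from h import *
c=capture('wrist');print(ray(c,317,175,.05),ray(c,425,225,0.0),get_obs()['position'])
```

```text
[0.52592791 0.38715826 0.05      ] [0.65278151 0.32574088 0.        ] [0.52475363 0.37660756 0.19447132]
```

```bash
python3 -m crank '{"hand":[-1,-1,-1,-1,-1,-1,1,1,1,1,1,1],"travel":[[1,9,-50],[1,9,-100],[1,9,-140],[1,9,-165],[1,9,-177],[1,9,-177],[1,9,-177],[1,9,-177],[1,9,-177],[1,9,-177],[1,9,-177],[1,9,-177]],"rot":[[0,0,0],[0,0,0],[0,0,0],[0,0,0],[0,0,0],[0,0,0],[0,0,0],[0,0,0],[0,0,0],[0,0,0],[0,0,0],[0,0,0]]}' 60
python3 -m crank '{"hand":[1,1,1,1,1,1,1,1,1,1,1,1],"travel":[[0,0,30],[0,0,80],[0,0,130],[-10,-50,150],[-20,-100,150],[-30,-155,150],[-40,-210,150],[-50,-265,150],[-60,-320,150],[-68,-373,150],[-68,-373,150],[-68,-373,150]],"rot":[[0,0,0],[0,0,0],[0,0,0],[0,0,0],[0,0,0],[0,0,0],[0,0,0],[0,0,0],[0,0,0],[0,0,0],[0,0,0],[0,0,0]]}'
python3 - <<'E'
from h import *
c=capture('wrist');cv2.imwrite('pics/w8.png',c['color']);print(get_obs()['position'])
E
```

```text
time_s: 20.9
position: [0.5264, 0.3879, 0.0191]
orientation: [0.0, 0.689, 0.725, 0.001]
wrist_force: [-0.4, -0.6, 5.2]
width: 0.542
grip_force: 61.8
time_s: 22.4
position: [0.4579, 0.0145, 0.1675]
orientation: [0.0, 0.689, 0.724, 0.0]
wrist_force: [-0.7, 0.3, -1.2]
width: 0.544
grip_force: 62.1
[0.45799538 0.01506554 0.16744617]
```

View pics/w8.png

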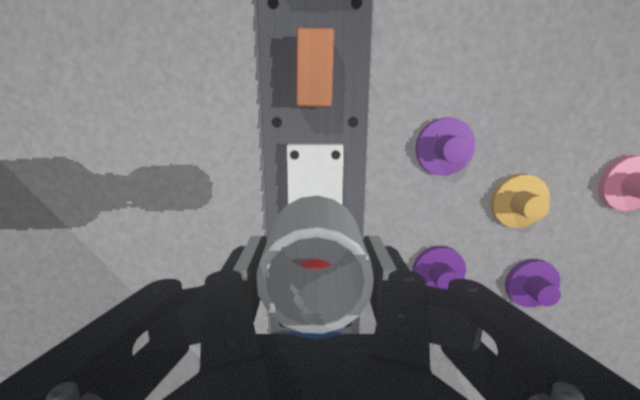

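The pipe is held upright, rim centred at about (316,282). I'll work out its offset from the TCP.

Run:
```python
from h import *
c=capture('wrist');o=get_obs()
g=cv2.medianBlur(cv2.cvtColor(c['color'],6),3)
h=cv2.HoughCircles(g,cv2.HOUGH_GRADIENT,1,15,param1=80,param2=25,minRadius=48,maxRadius=65);print(h)
for z in(.198,.202):print(z,ray(c,316,282,z),o['position'])
fl=[k for k in blobs(mask(c,(0,0,185),(180,40,255)),300)]
t=capture('top');print(px(t,[.458,.0125,.2]))
```

```text
[[[314.5 273.5  59.9]
  [313.5 288.5  51.1]]]
0.198 [0.4583678  0.01551362 0.198     ] [0.45803364 0.01532731 0.1673895 ]
0.202 [0.45823365 0.01782427 0.202     ] [0.45803364 0.01532731 0.1673895 ]
(np.float64(323.7354138469802), np.float64(246.26779709394296))
```

```bash
python3 -m crank '{"hand":[1,1,1,1,1,1,1,1,-1,-1,-1,-1],"travel":[[0,-3,-40],[0,-3,-80],[0,-3,-110],[0,-3,-122],[0,-3,-127],[0,-3,-128],[0,-3,-128],[0,-3,-128],[0,-3,-128],[0,-3,-128],[0,-3,-128],[0,-3,-128]],"rot":[[0,0,0],[0,0,0],[0,0,0],[0,0,0],[0,0,0],[0,0,0],[0,0,0],[0,0,0],[0,0,0],[0,0,0],[0,0,0],[0,0,0]]}'
python3 -m crank '{"hand":[-1,-1,-1,-1,-0.2,-0.2,-0.2,-0.2,-0.2,-0.2,-0.2],"travel":[[0,0,40],[0,0,90],[30,0,140],[80,0,155],[130,-5,155],[180,-8,155],[207,-8,155],[207,-8,155],[207,-8,155],[207,-8,155],[207,-8,155]],"rot":[[0,0,0],[0,0,0],[0,0,0],[0,0,0],[0,0,0],[0,0,0],[0,0,0],[0,0,0],[0,0,0],[0,0,0],[0,0,0]]}'
python3 - <<'E'
from h import *
c=capture('wrist');cv2.imwrite('pics/w9.png',c['color']);print(get_obs()['position'],get_obs()['width'])
for k in blobs(mask(c,(12,80,90),(28,255,255)),300):print('cap',cv2.minEnclosingCircle(k),*rect(c,k,.008))
s=capture('scene')
for z in(.021,.071):print(px(s,[.458,.0125,z]))
cv2.imwrite('pics/m9.png',np.vstack([cv2.resize(s['color'][130:220,230:400],(500,265),interpolation=2),cv2.resize(c['color'],(500,312))]))
E
```

```text
time_s: 24.05
position: [0.4578, 0.0113, 0.0394]
orientation: [0.0, 0.689, 0.725, 0.0]
wrist_force: [-0.1, -0.1, 0.3]
width: 1.0
grip_force: 0.0
time_s: 25.42
position: [0.6641, 0.0034, 0.1949]
orientation: [0.0, 0.689, 0.725, 0.0]
wrist_force: [-0.8, 0.1, -0.6]
width: 0.599
grip_force: 0.0
[0.66428341 0.00337418 0.19481725] 0.6023788116601737
cap ((316.5822448730469, 174.75233459472656), 25.77033233642578) [665.8   5.2] [54.7 54.3] 2.9
(np.float64(315.31601307552677), np.float64(172.3449667813253))
(np.float64(315.01818812758574), np.float64(161.62069364147408))
```

View pics/m9.png

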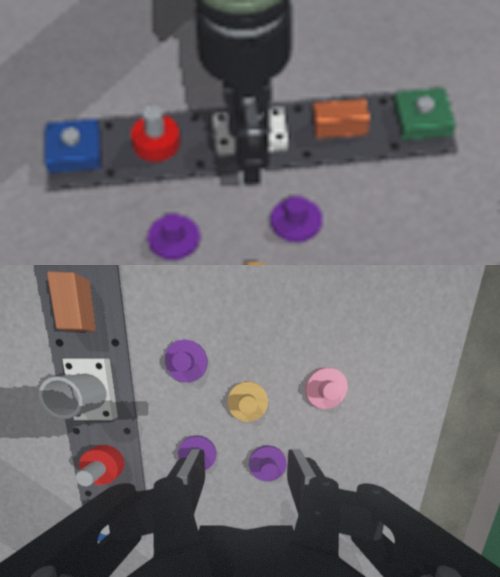

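The pipe stands on the flange and the brass cap is at wrist pixel (317,175), with the neighbours clear of the fingers. I'll measure the pipe's top and grip the cap.

```bash
python3 -m crank '{"hand":[-0.2,-0.2,-0.2,-0.2,-0.2,-0.2,1,1,1,1,1,1],"travel":[[2,2,-50],[2,2,-100],[2,2,-140],[2,2,-165],[2,2,-181],[2,2,-181],[2,2,-181],[2,2,-181],[2,2,-181],[2,2,-181],[2,2,-181],[2,2,-181]],"rot":[[0,0,0],[0,0,0],[0,0,0],[0,0,0],[0,0,0],[0,0,0],[0,0,0],[0,0,0],[0,0,0],[0,0,0],[0,0,0],[0,0,0]]}' 60
python3 -m crank '{"hand":[1,1,1,1,1,1],"travel":[[0,0,40],[0,0,90],[0,0,140],[0,0,180],[0,0,180],[0,0,180]],"rot":[[0,0,0],[0,0,0],[0,0,0],[0,0,0],[0,0,0],[0,0,0]]}'
python3 - <<'E'
from h import *
t=capture('top');s=capture('scene');w=capture('wrist')
print(get_obs()['position'])
p=px(t,[.458,.012,.071]);q=px(s,[.458,.012,.071]);r=px(w,[.458,.012,.071]);print(p,q,r)
f=lambda c,p,d,s:cv2.resize(c['color'][max(0,int(p[1])-d):max(0,int(p[1])-d)+2*d,max(0,int(p[0])-d):max(0,int(p[0])-d)+2*d],(s,s),interpolation=2)
cv2.imwrite('pics/m10.png',np.hstack([f(t,p,25,300),f(s,q,30,200).copy() if 0 else f(s,q,30,300)]))
E
```

```text
time_s: 27.02
position: [0.6675, 0.0053, 0.0151]
orientation: [0.001, 0.689, 0.725, 0.001]
wrist_force: [-1.2, -0.8, 6.4]
width: 0.244
grip_force: 58.8
time_s: 27.78
position: [0.6657, 0.0054, 0.1916]
orientation: [-0.001, 0.689, 0.725, -0.001]
wrist_force: [0.2, 1.2, -3.0]
width: 0.245
grip_force: 59.4
[0.66569764 0.00536281 0.19083667]
(np.float64(325.0265855040023), np.float64(247.48416126518893)) (np.float64(314.8632254063173), np.float64(161.62882341942986)) (np.float64(73.31070645912135), np.float64(172.66465309418436))
```

View pics/m10.png

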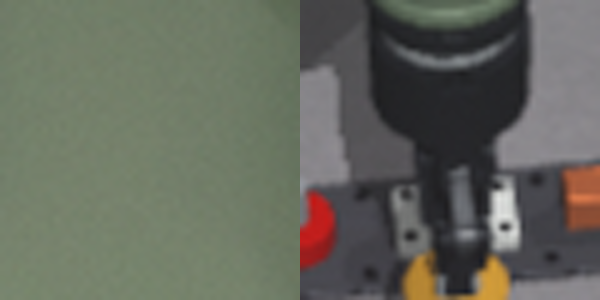

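The arm hides the pipe in both the top and scene views. The wrist camera sees it, so I'll measure the rim there numerically.

Run:
```python
from h import *
w=capture('wrist');print(get_obs()['position'])
g=cv2.medianBlur(cv2.cvtColor(w['color'],6),3)[130:215,20:150]
h=cv2.HoughCircles(g,cv2.HOUGH_GRADIENT,1,8,param1=80,param2=18,minRadius=17,maxRadius=32)
for x,y,r in h[0]:
    u,v=x+20,y+130;print(u,v,r,ray(w,u,v,.071)*1e3)
for k in blobs(mask(w,(0,0,175),(180,40,255)),200):
    if cv2.minEnclosingCircle(k)[0][0]<170:print('fl',cv2.minEnclosingCircle(k),*rect(w,k,.021))
```

```text
[0.66596044 0.00535371 0.19112956]
68.5 177.5 31.4 [453.3994804    7.52739137  71.        ]
77.5 172.5 22.3 [461.78277765  12.30558148  71.        ]
69.5 167.5 22.4 [455.59317669  16.30482738  71.        ]
105.5 171.5 30.3 [485.86135161  14.39731501  71.        ]
fl ((108.0, 147.5), 38.733158111572266) [458.9  28.5] [56.2 50.4] 0.9
```

```bash
python3 -m crank '{"hand":[1,1,1,1,1,1],"travel":[[0,-50,0],[0,-100,0],[0,-150,0],[0,-200,0],[0,-210,0],[0,-210,0]],"rot":[[0,0,0],[0,0,0],[0,0,0],[0,0,0],[0,0,0],[0,0,0]]}'
python3 - <<'E'
from h import *
t=capture('top');s=capture('scene');f=[]
for n,c,d in(('t',t,22),('s',s,22)):
    p=px(c,[.458,.0125,.071]);u0,v0=int(p[0])-d,int(p[1])-d+4*(n=='s')
    im=cv2.resize(c['color'][v0:v0+2*d,u0:u0+2*d],(352,352),interpolation=2)
    print(n,p,u0,v0);f.append(im)
cv2.imwrite('pics/m11.png',np.hstack(f))
E
```

```text
time_s: 28.72
position: [0.6664, -0.2049, 0.1922]
orientation: [-0.001, 0.69, 0.724, -0.0]
wrist_force: [0.9, 1.2, -2.6]
width: 0.244
grip_force: 59.4
t (np.float64(324.8157934407372), np.float64(247.48245475162327)) 302 225
s (np.float64(315.01818812758574), np.float64(161.62069364147408)) 293 143
```

View pics/m11.png

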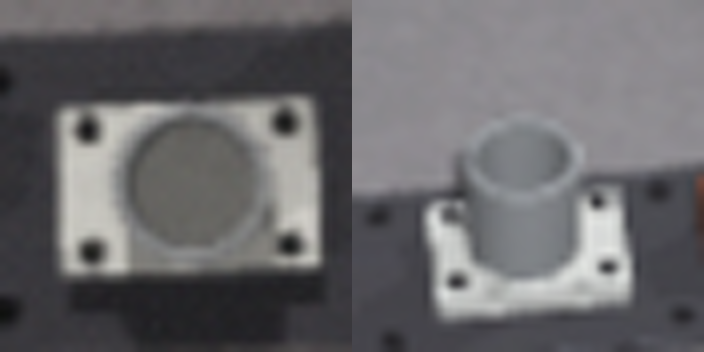

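The rim sits centred on the flange in both views, at crop (193,180) against the flange centre (190,185). That puts the pipe at about (459,11) mm. Placing the cap.

```bash
python3 -m crank '{"hand":[1,1,1,1,1,1,1,1,1],"travel":[[-40,45,0],[-80,90,0],[-120,130,0],[-160,170,0],[-195,205,0],[-207,216,0],[-207,216,-20],[-207,216,-20],[-207,216,-20]],"rot":[[0,0,0],[0,0,0],[0,0,0],[0,0,0],[0,0,0],[0,0,0],[0,0,0],[0,0,0],[0,0,0]]}'
python3 -m crank '{"hand":[1,1,1,1,1,1,1,-0.2,-0.2,-0.2,-0.2,-0.2],"travel":[[0,0,-40],[0,0,-70],[0,0,-82],[0,0,-86],[0,0,-88],[0,0,-88],[0,0,-88],[0,0,-88],[0,0,-88],[0,0,-88],[0,0,-88],[0,0,-88]],"rot":[[0,0,0],[0,0,0],[0,0,0],[0,0,0],[0,0,0],[0,0,0],[0,0,0],[0,0,0],[0,0,0],[0,0,0],[0,0,0],[0,0,0]]}'
```

```text
time_s: 29.95
position: [0.4605, 0.0115, 0.1739]
orientation: [0.0, 0.689, 0.725, 0.0]
wrist_force: [-0.1, -0.2, -3.3]
width: 0.243
grip_force: 59.6
time_s: 31.45
position: [0.4598, 0.0113, 0.0853]
orientation: [0.0, 0.689, 0.725, 0.0]
wrist_force: [0.2, -0.1, -0.3]
width: 0.599
grip_force: 0.0
```

Retreat up and away, then check everything numerically (the picture budget is spent).

```bash
python3 -m crank '{"hand":[-0.2,-0.2,-0.2,-0.2,-0.2,-0.2,-0.2,-0.2,-0.2,-0.2],"travel":[[0,0,30],[0,0,80],[0,0,130],[50,-50,150],[90,-100,150],[130,-150,150],[170,-200,150],[200,-240,150],[200,-250,150],[200,-250,150]],"rot":[[0,0,0],[0,0,0],[0,0,0],[0,0,0],[0,0,0],[0,0,0],[0,0,0],[0,0,0],[0,0,0],[0,0,0]]}'
python3 - <<'E'
from h import *
t=capture('top');s=capture('scene');print(get_obs()['position'])
for n,m,z in(('cop',((3,120,90),(11,255,255)),.036),('cap',((12,90,60),(24,255,255)),.079),('mag',((0,150,90),(2,255,255)),.028),('fl',((0,0,150),(180,30,255)),.021)):
 for k in blobs(mask(t,*m),100):
  u,v=cv2.minEnclosingCircle(k)[0]
  if 225<v<270 and 240<u<420:print('t',n,round(u),round(v),*rect(t,k,z))
 for k in blobs(mask(s,*m),60):
  u,v=cv2.minEnclosingCircle(k)[0]
  if 130<v<200 and 230<u<400:print('s',n,round(u),round(v),cv2.fitEllipse(k)[0],*rect(s,k,z))
print(px(s,[.459,.011,.079]))
for n,z,u,v in(('can',0,0,0),):pass
for n,m,z,lim in(('tape',((20,100,60),(32,255,255)),.034,(400,500)),('can',((12,100,60),(30,255,255)),0,(180,230))):
 for k in blobs(mask(t,*m),60):
  u,v=cv2.minEnclosingCircle(k)[0]
  if lim[0]<u<lim[1]and 140<v<200:
   print(n,u,v)
a=cv2.imread('pics/top0.png').astype(int)
for n,(u0,u1,v0,v1) in dict(can=(185,225,150,190),tape=(425,470,155,200)).items():print(n,'diff',abs(a-t['color'])[v0:v1,u0:u1].mean())
E
```

```text
time_s: 32.7
position: [0.6593, -0.2391, 0.2344]
orientation: [-0.001, 0.69, 0.724, -0.0]
wrist_force: [0.4, -0.0, -0.3]
width: 0.596
grip_force: 0.0
[ 0.65908597 -0.23744399  0.23557516]
t cop 283 250 [452. 116.] [29.3 59.3] 91.0
s cop 346 170 (345.5019836425781, 169.73916625976562) [468.7 112.9] [59.6 54.6] 85.8
t cap 325 247 [460.3  10.8] [53.6 55.5] 153.9
s cap 314 162 (313.6653137207031, 161.2440185546875) [462.4   7.5] [54.5 63.4] 176.1
t mag 368 246 [464.6 -94.6] [51.7 51.6] 89.8
s mag 282 176 (282.45379638671875, 176.7671661376953) [477.9 -95.7] [61.9 49.2] 0.6
s fl 314 174 (314.5050048828125, 173.77330017089844) [465.8   9.4] [82. 61.] 89.4
(np.float64(314.5186322038786), np.float64(160.0864022911259))
can 208.75875854492188 170.0311279296875
can diff 4.928958333333333
tape diff 30.91522633744856
```

Run:
```python
from h import *
s=capture('scene')['color'].astype(int);a=cv2.imread('pics/scene0.png').astype(int)
for n,im in(('0',a),('1',s)):
  m=cv2.inRange(cv2.cvtColor(im.astype(np.uint8),40),(20,120,60),(32,255,255))
  print(n,[(cv2.minEnclosingCircle(k)) for k in blobs(m,60) if 190<k[0,0,0]<240])
print(sign_off())
```

```text
0 [((214.5, 222.5), 13.729630470275879)]
1 [((214.5, 222.5), 13.729630470275879)]
the job is handed in; nothing more can be done
None
```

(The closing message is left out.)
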